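# File a sample board in the lever arch file

## Robot

A 6-joint arm with a two-finger parallel gripper is mounted at the origin on the work surface. World frame = base frame: x ahead of the robot, y to its left, z up, the work surface at z = 0. Lengths are in mm, angles in rad, forces in N, time in s.
With the tool pointing down it reaches from about 375 to 750 mm from the base axis. Payload 9 kg.
Tool frame: the origin (TCP) lies at the very end of the fingers, on their centre line; the grasp point (between the pads) lies arm.grip_point_offset behind it (arm.grip_point_offset is the distance from the TCP to the grasp point, in mm); z points along the fingers, y is the line along which they close (so a half turn about z gives the same grasp; the last joint's range is limited). The gripper opens to 85 mm and grips with 20 to 120 N. Pads are 22 mm wide; open, the fingers measure 114 mm over their backs; the gripper's body (76 mm by 85 mm) begins 54 mm behind the grasp point. The pads swing forward as they close: fully open they stand 13 mm farther back than shut.
Start: joints at [-1.493, 0.104, 0.097, 1.564, 0, 1.353], TCP at [174.913, -573.971, 231.331] pointing down, gripper open.
Joint ranges: [-2.99, 2.99], [-0.84, 1.86], [-1.1, 1.16], [-1.84, 2.11], [-1.51, 1.56], [-3.14, 3.14]. Speed limits (rad/s): [2.22, 2.22, 2.57, 3.14, 3.14, 3.14].

## Interface

Orientations are given as [roll, pitch, yaw] about the fixed x, y, z axes, in that order (R = Rz(yaw) Ry(pitch) Rx(roll)).
In Python, from station import arm gives the robot as it stands.
- The arm moves only by the shell command python3 -m creep 'ROWS' [FORCE]. ROWS is JSON, a list of rows, each a list of 7 numbers: the gripper command: -1 is shut, 1 is fully open, values between are in proportion, then the shift along the tool's x, y, z scaled (see below), then the turn, a rotation vector about the tool's x, y, z scaled (see below). A call has 1 to 12 rows; each row shifts and turns the commanded pose from where the row before left it, along the tool's axes as they then stand; what a row does not reach is not made up. The controller multiplies each number of a shift by 30 mm and each number of a turn by 8 degrees. A row lasts 1/8 s, in which the tool goes at most 62.5 mm and 10.7 degrees, less where a joint would pass 70% of its speed; a pose out of reach is approached as far as the arm can. A call with a number of a shift or a turn outside -1 to 1 is refused whole. A call with a gripper value outside its range is refused whole. The fingers move at their own pace and stop on an object; FORCE is the grip in N (left out, the last holds). Time passes only in rows, so rows that do not move let the fingers close. It gives the time, the measured TCP pose, the force, the opening and the grip force at its end, in the units of the state.
- arm.get_obs(): the state, without advancing time (a new reading comes with each control period).
- arm.snapshot(name): name is "scene" or "top" or "wrist"; returns a dict with "color" (384x512x3 uint8, blue, green, red), "K" (3x3 intrinsics, pixels), "distortion" ([k1, k2, p1, p2, k3] as OpenCV has them; the pictures are not rectified), "eye" and "rotation" of the camera in the world. Camera axes: x right, y up, looking along -z (the intrinsics and any distortion apply to the point x, -y, -z); pixel columns grow to the right and rows downward; lengths in mm; the calibration is good to about 2 mm. A picture is of the moment at which its call begins. There is no depth.
- arm.close_job(): hands the job in; it is judged then, once.
Trained networks look in a picture, given as the dict that the camera call returned (one of the last four; its "shot" number tells which), for a name from the list of things; names that differ only in an ending like _2 or _b are one class to them, and where a whole thing is asked for, a point or a joint stands for the part that bears it (a point fixed in the world has none). Each returns a list of dicts, best first, with "confidence" (0 to 1); they miss things now and then, are a little off and sometimes report something else, mostly with a low value. They report only what shows in the picture. A call takes as long as a camera call.
- arm.cut_out(picture, thing): "region" (384x512 bool, what is visible of it) and "pixel" ([row, column] in pixels, amid what is visible of it).
- arm.landmark_of(picture, thing): "pixel" ([row, column] in pixels: a listed point, or the origin of a listed thing).
The state is a dict: "clock": time; "qpos": joint angles; "joint_vel": joint speeds; "tau": joint torques, N m; "eef_pos": TCP position; "ee_rot": TCP orientation; "contact_force": force on the tool from outside, world axes, zero at the start; "ft_torque": the same for the moment, N m; "gripper_width": finger opening in mm; "grip_force": force on a finger pad.
Only numpy, scipy, OpenCV 4.12 (cv2) and the standard library are available. Lean on these libraries where they do the work, as an engineer would, in place of code of your own. Each camera call takes 0.05 s, during which the arm holds its last target. There are 200 camera calls.

## Task

File the tan board that carries the flat test bar: lift the lever of the open lever arch file until the rings spring open, feel the board's two holes gently over the two posts without forcing it, and lower it flat onto the pile of records. Then press the lever back down until it is fully home and the rings are shut, let go, and leave everything else on the table where it is.

Things in the scene. Friction and masses are not known exactly. Their poses are not given: they have to be found in the camera images.
- file: Blue A5 lever arch file lying open, fixed, covers flat, 3 mm thick. Origin on the table below the nominal midpoint of the posts; z up; posts in line along y; records on the -x side, spine and front cover on +x. Posts, arches and lever are one riveted unit, coarsely riveted, that sits up to 4 mm off nominal in x and, separately, in y (no turn), not measured: find the posts by feel.
- post_place (a point): Nominal midpoint between the two posts (y = +40 and -40 mm from here), at the level of the pile's top, 20 mm above the table. Upright steel posts 4.5 mm in diameter, flat tips 55 mm above the table. The pile of records is flat, 148 (x) by 210 (y) mm, from x = -136 to +12. The new board goes onto it, over the posts. May be 4 mm off: see file.
- arch_place (a point): Nominal hinge axis (along y) of the two ring arches, 40 mm to +x of the posts, 11 mm above the table. The arches end on the post tips when shut, 68 mm above the table at most; with the lever up they have swung to +x, up to 75 mm high, and leave the post tips free. They follow the lever.
- hinge_place (a point): Nominal hinge axis (along the file's x) of the lever, at file x = 58, y = +25, 18 mm above the table. The black thumb cap's centre is 112 mm to -y of it and 14 mm above it when down; lifted, it goes up and then towards +y on a circle about this axis; fully up it is 130 mm above the table at file y = +14, in the way of things carried across.
- cap_place (a point): Nominal centre of the lever's black thumb cap when the lever is down: file x = 58, y = -87, 32 mm above the table. It does not move with the lever. The cap is 18 mm wide (x), 26 long (y), 9 thick, free below and at the sides, and can be pinched across its width from above.
- lever (a joint): Lever, rad: 0 = down, rings shut (as at the start); 1.35 = fully up, rings open. An over-centre spring holds it down below about 0.3 (about 6 N at the cap lifts it) and throws it up from there on. Pressing it shut takes up to about 11 N at the cap (more if fast), less towards the end; below 0.3 it snaps down by itself.
- board_bar (a point): Tan sample board to be filed, loose, about 0.16 kg: 90 (x) by 130 (y) by 4 mm, with an aluminium flat test bar fixed on top along y, 4 to 16 mm above the underside; its slim middle is 12.5 mm wide (x), 54 long; ends 22 wide. This point: the bar's middle, over the board's centre, 10 mm above the underside. x points to the edge with the holes. Carry it by the bar.
- hole_a (a point): Centre, on the underside, of one of the board's two round through holes, 6.5 mm in diameter: 33 mm along x and +40 mm along y from the board's centre. Belongs on the post at the file's y = +40.
- hole_b (a point): Centre, on the underside, of the other hole: 33 mm along x and -40 mm along y from the board's centre. Belongs on the post at the file's y = -40.
- round_board_bar (a point): Bystander: dark green sample board of the same size with a round steel test bar; this point is the middle of the bar, 12 mm above the underside. May lie in either of the two places for boards.
- hole_punch: Bystander: two-hole desk punch, 75 x 110 mm, 55 mm high; origin under its middle.
- caliper: Bystander: caliper, 230 mm long, 12 mm high, lying flat; origin under its middle.
- marker: Bystander: marker pen, 140 mm long, lying; origin under its middle.
- radio: Bystander: hand-held radio standing upright, 35 x 58 mm, 190 mm high with its aerial; origin under its middle.

How it is judged (in metres and radians):
On the way, in this order (a step that is already met when the one before it is completed fails the run):
1. the lever is lifted and the rings have sprung open (value of joint lever above 1.2 rad), for 0.2 s.
2. with the rings still open, the board is on both posts and down on the pile (x of hole_a in the frame of file between -0.008 and 0.008 m and y of hole_a in the frame of file between 0.032 and 0.048 m and z of each of hole_a, hole_b in the frame of file below 0.0235 m and x of hole_b in the frame of file between -0.008 and 0.008 m and y of hole_b in the frame of file between -0.048 and -0.032 m and value of joint lever above 1.1 rad), for 0.2 s.
At the end, for the whole second after the job is handed in: The lever is down (under 0.05 rad) and the rings shut, the board lies flat (within 0.06 rad) on the pile with both posts through its holes (each hole within 8 mm of its post's nominal place, the underside at each hole less than 3.5 mm above the pile), and nothing is held (x of hole_a in the frame of file between -0.008 and 0.008 m and y of hole_a in the frame of file between 0.032 and 0.048 m and z of each of hole_a, hole_b in the frame of file below 0.0235 m and x of hole_b in the frame of file between -0.008 and 0.008 m and y of hole_b in the frame of file between -0.048 and -0.032 m and value of joint lever below 0.05 rad and angle between board_bar's own z axis and vertical below 0.06 rad); the robot touches nothing.
It fails at once if the board is forced against the posts or rings (over 20 N between board and file while it is not yet down on the pile) (contact force between board and file above 20 N and z of any of hole_a, hole_b in the frame of file above 0.0235 m).
It fails at once if the other board is pushed away (over 15 mm) (distance of round_board_bar from where it was at the start of the episode above 0.015 m).
It fails at once if another thing on the table is pushed away (over 15 mm) (distance of any of hole_punch, caliper, marker, radio from where it was at the start of the episode above 0.015 m).
It also fails if it takes over 72 s, if anything falls off the work surface, if the arm or the gripper's body presses on something with over 40 N, if the wrist force passes 120 N, or if a joint passes its speed limit or range.

## Working session

There is one attempt and no reset: what is moved stays moved. The work goes in short steps, Python scripts to look and compute and a shell command to move; the robot and the scene stay as the last step left them, time stands still between calls to the robot, and variables do not carry over. Pictures are saved under pics/ and viewed, at most 10 in all, crops included, and the job is handed in when it is done.

```bash
ls; mkdir -p pics; cat > h.py <<'E'
import numpy as np, cv2, json
from station import arm
from scipy.spatial.transform import Rotation as R
def ray(p,px):
    k=np.array(p["K"],float);d=np.array(p["distortion"],float)
    u=cv2.undistortPoints(np.array([[[px[1],px[0]]]],float),k,d)[0,0]
    v=np.array(p["rotation"])@np.array([u[0],-u[1],-1.])
    return np.array(p["eye"],float),v/np.linalg.norm(v)
def at_z(p,px,z):
    e,v=ray(p,px); return e+v*(z-e[2])/v[2]
def tri(rs):
    A=np.zeros((3,3));b=np.zeros(3)
    for e,v in rs:
        M=np.eye(3)-np.outer(v,v);A+=M;b+=M@e
    return np.linalg.solve(A,b)
E
python3 - <<'E'
from h import *
print(arm.grip_point_offset, arm.get_obs())
Z=dict(file=0,post_place=20,arch_place=11,hinge_place=18,cap_place=32,board_bar=10,hole_a=0,round_board_bar=12,hole_punch=0,caliper=0,marker=0,radio=0)
ims=[]
for c in("top","scene"):
    p=arm.snapshot(c);cv2.imwrite(f"pics/{c}0.png",p["color"])
    print(c,np.round(p["eye"]))
    for n,z in Z.items():
        for r in arm.landmark_of(p,n)[:2]:
            print(n,round(r["confidence"],2),np.round(r["pixel"]),np.round(at_z(p,r["pixel"],z),1))
E
```

```text
pics
18.700000000000003 {'clock': 0.0, 'qpos': array([-1.49273011e+00,  1.04676931e-01,  9.64859843e-02,  1.56388639e+00,
       -1.65050627e-05,  1.35312176e+00]), 'joint_vel': array([ 1.63313651e-04,  1.88999433e-03,  5.34583810e-04, -1.27023415e-03,
        7.12524389e-05, -2.78170254e-03]), 'tau': array([-1.47643677e-04, -5.56937921e+01,  5.03643107e+01,  1.71237846e-02,
       -3.26371610e-04, -1.44920769e-06]), 'eef_pos': array([ 174.86239767, -573.6195512 ,  230.54461375]), 'ee_rot': array([-3.14033831e+00, -2.60530144e-04,  2.95740631e-01]), 'contact_force': array([-0.39624129,  0.82031172,  0.27250948]), 'ft_torque': array([-0.00164252,  0.01813352,  0.0417754 ]), 'grip_force': 0.0, 'gripper_width': 85.22732054230875}
top [ 208.   -0. 1682.]Traceback (most recent call last):
  File "<stdin>", line 10, in <module>
  File "h.py", line 10, in at_z
    e,v=ray(p,px); return e+v*(z-e[2])/v[2]
                                       ~^^^
IndexError: invalid index to scalar variable.
```

View pics/top0.png

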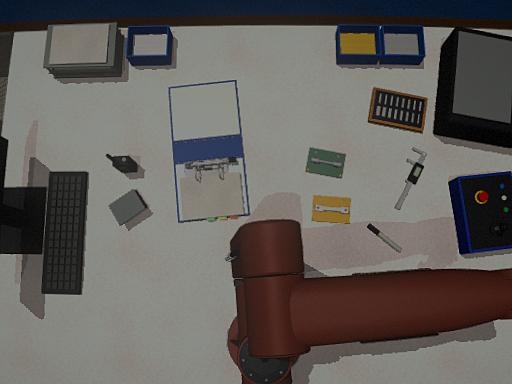

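The top view shows the file at about (row 150, col 207), records on the near side. The tan board is at (209, 331), the green one at (162, 325), the radio near (162, 125) and the punch near (207, 128). "rotation" is evidently a 3-vector (rpy), so I'll adapt the helper.

```bash
sed -i 's/v=np.array(p\["rotation"\])@/r=np.array(p["rotation"],float); M=r if r.shape==(3,3) else R.from_euler("xyz",r).as_matrix()\n    v=M@/' h.py
cat > m.py <<'E'
from h import *
Z=dict(file=0,post_place=20,arch_place=11,hinge_place=18,cap_place=32,board_bar=10,hole_a=0,round_board_bar=12,hole_punch=0,caliper=0,marker=0,radio=0)
for c in("top","scene"):
    p=arm.snapshot(c);cv2.imwrite(f"pics/{c}0.png",p["color"])
    print(c,np.round(p["eye"]),p["rotation"],p["K"][0][0])
    for n,z in Z.items():
        for r in arm.landmark_of(p,n)[:2]:
            print(n,round(r["confidence"],2),np.round(r["pixel"],1),np.round(at_z(p,r["pixel"],z),1))
E
python3 m.py
```

```text
top [ 208.   -0. 1682.] [ 0.17701014  0.01281633 -1.56857204] 490.66276705146186
file 0.74 [175.5 209.7] [560.5 192.4   0. ]
file 0.73 [162.5 200.8] [607.5 224.9   0. ]
post_place 0.72 [178.6 205.7] [545.4 203.8  20. ]
arch_place 0.86 [165.7 208.1] [593.3 197.5  11. ]
hinge_place 0.8 [163.2 201.5] [600.7 220.   18. ]
cap_place 0.65 [156.1 232. ] [622.4 112.6  32. ]
board_bar 0.63 [211.4 328.6] [ 432.3 -220.4   10. ]
board_bar 0.31 [198.6 319.8] [ 476.8 -190.9   10. ]
hole_a 0.97 [198.1 319.4] [ 480.2 -190.7    0. ]
hole_a 0.84 [200.2 343.7] [ 472.8 -275.2    0. ]
round_board_bar 0.68 [160.3 325.5] [ 612.2 -213.5   12. ]
hole_punch 0.87 [207.8 125.7] [445.5 486.2   0. ]
caliper 0.94 [180.5 408.7] [ 542.7 -508.     0. ]
marker 0.51 [234.5 384.1] [ 353.  -412.3    0. ]
radio 0.88 [167.4 128.6] [590.5 483.    0. ]
radio 0.71 [176.9 206. ] [555.5 205.3   0. ]
scene [1391.  793. 1293.] [0.77176574 0.00452022 2.268085  ] 456.2055235169446
file 0.78 [235.4 275.8] [546.9 174.9   0. ]
post_place 0.71 [231.6 279.3] [538.1 183.3  20. ]
arch_place 0.64 [245.  272.2] [596.4 197.3  11. ]
arch_place 0.2 [234.1 278.5] [543.1 184.   11. ]
hinge_place 0.6 [245.9 274.5] [598.7 209.3  18. ]
cap_place 0.59 [233.6 250.4] [619.  115.7  32. ]
cap_place 0.53 [284.3 340. ] [595.  477.3  32. ]
board_bar 0.78 [169.  213.9] [ 440.3 -235.3   10. ]
hole_a 0.85 [167.8 198.6] [ 468.5 -298.1    0. ]
hole_a 0.79 [178.5 214.9] [ 471.8 -200.6    0. ]
round_board_bar 0.84 [191.1 189.1] [ 597.5 -220.6   12. ]
caliper 0.8 [155.5 153.2] [ 538.5 -506.8    0. ]
marker 0.41 [141.3 202.3] [ 333.9 -409.4    0. ]
radio 0.62 [286.1 341.2] [578.3 476.2   0. ]
```

View pics/scene0.png

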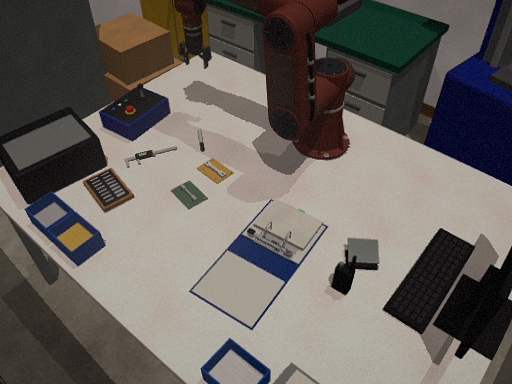

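The scene view agrees: the tan board at about (169, 214) has its holes on the edge away from the robot. The file is at (245, 270) with the lever down. Next I'll go above the tan board for a wrist picture.

```bash
cat >> h.py <<'E'
def to(x,y,z,yawdeg=None):
    o=arm.get_obs();M=R.from_euler("xyz",o["ee_rot"])
    d=M.inv().apply(np.array([x,y,z])-o["eef_pos"])/30
    print("now",np.round(o["eef_pos"],1),"rpy deg",np.round(np.degrees(o["ee_rot"]),2),"t",round(o["clock"],2),"F",np.round(o["contact_force"],1))
    print("tool units",np.round(d,3), "turnz units",None if yawdeg is None else round(-(yawdeg-np.degrees(o["ee_rot"][2]))/8,3))
E
python3 -m creep '[[1,0,0,0,0,0,-0.96],[1,0,0,0,0,0,-0.96],[1,0,0,0,0,0,-0.96],[1,0,0,0,0,0,-0.96],[1,0,0,0,0,0,-0.96],[1,0,0,0,0,0,-0.96],[1,0,0,0,0,0,-0.96],[1,0,0,0,0,0,-0.96],[1,0,0,0,0,0,-0.96]]'
python3 -m creep '[[1,1,0.66,0,0,0,0],[1,1,0.66,0,0,0,0],[1,1,0.66,0,0,0,0],[1,1,0.66,0,0,0,0],[1,1,0.66,0,0,0,0],[1,1,0.66,0,0,0,0],[1,1,0.66,0,0,0,0],[1,1,0.66,0,0,0,0],[1,1,0.66,0,0,0,0],[1,1,0.66,0,0,0,0],[1,1,0.66,0,0,0,0],[1,1,0.66,0,0,0,0]]'
python3 -m creep '[[1,0,0,0,0,0,0],[1,0,0,0,0,0,0]]'
python3 - <<'E'
from h import *
p=arm.snapshot("wrist");cv2.imwrite("pics/w1.png",p["color"])
to(440,-225,230,86)
print(np.round(p["eye"]),p["rotation"])
for n,z in dict(board_bar=10,hole_a=4,round_board_bar=12).items():
    for r in arm.landmark_of(p,n)[:2]: print(n,round(r["confidence"],2),np.round(r["pixel"],1),np.round(at_z(p,r["pixel"],z),1))
E
```

```text
clock: 2.52
eef_pos: [174.9, -574.0, 231.3]
ee_rot: [3.142, 0.0, 1.507]
contact_force: [-0.5, 0.3, 1.0]
gripper_width: 85.2
grip_force: 0.0
clock: 4.03
eef_pos: [437.3, -230.2, 231.4]
ee_rot: [3.141, 0.0, 1.502]
contact_force: [-0.0, -0.9, -0.1]
gripper_width: 85.3
grip_force: 0.0
clock: 4.28
eef_pos: [436.5, -231.3, 231.3]
ee_rot: [-3.141, 0.0, 1.503]
contact_force: [-1.2, 0.6, 0.1]
gripper_width: 85.8
grip_force: 0.0
now [ 436.3 -231.7  231.3] rpy deg [-1.800e+02  2.000e-02  8.604e+01] t 4.33 F [ 0.3 -1.  -0.6]
tool units [0.23  0.107 0.044] turnz units 0.005
[ 442. -154.  374.] [-0.30892882  0.00032364 -0.06803382]
board_bar 0.83 [154.3 259.5] [ 440.7 -228.5   10. ]
hole_a 0.88 [121.  287.3] [ 473.9 -194.3    4. ]
hole_a 0.59 [186.8 286.4] [ 469.8 -270.6    4. ]
round_board_bar 0.92 [136.1 409.5] [ 607.5 -218.7   12. ]
```

View pics/w1.png

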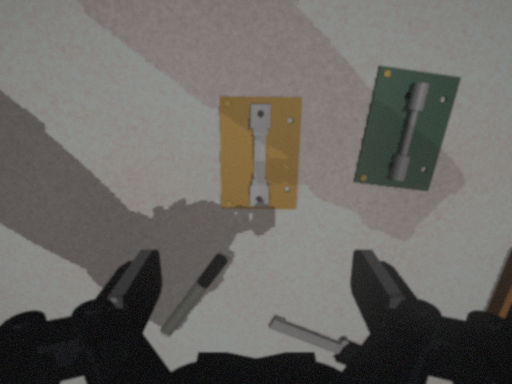

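The wrist view shows the tan board: the bar's middle at (154, 260) and the holes near (121, 291) and (188, 287), on the world +x side. Now to the file.

```bash
python3 -m creep '[[1,1,0.39,0,0,0,0],[1,1,0.39,0,0,0,0],[1,1,0.39,0,0,0,0],[1,1,0.39,0,0,0,0],[1,1,0.39,0,0,0,0],[1,1,0.39,0,0,0,0],[1,1,0.39,0,0,0,0],[1,1,0.39,0,0,0,0],[1,1,0.39,0,0,0,0],[1,1,0.39,0,0,0,0],[1,1,0.39,0,0,0,0],[0,1,0.39,0,0,0,0]]'
python3 -m creep '[[0,0,0,0,0,0,0],[0,0,0,0,0,0,0]]'
python3 - <<'E'
from h import *
p=arm.snapshot("wrist");cv2.imwrite("pics/w2.png",cv2.resize(p["color"],(768,576)))
to(600,120,230)
print(np.round(p["eye"]))
for n,z in dict(file=0,post_place=20,arch_place=11,hinge_place=18,cap_place=32).items():
    for r in arm.landmark_of(p,n)[:2]: print(n,round(r["confidence"],2),np.round(r["pixel"],1),np.round(at_z(p,r["pixel"],z),1))
E
```

```text
clock: 5.98
eef_pos: [601.9, 118.6, 231.2]
ee_rot: [3.142, 0.0, 1.501]
contact_force: [-0.8, 0.8, -0.2]
gripper_width: 69.9
grip_force: 0.0
clock: 6.22
eef_pos: [601.3, 117.7, 231.1]
ee_rot: [-3.141, 0.0, 1.502]
contact_force: [0.2, 0.5, 0.5]
gripper_width: 42.8
grip_force: 0.0
now [601.3 117.5 231.2] rpy deg [-1.7999e+02  2.0000e-02  8.6010e+01] t 6.28 F [ 0.5 -0.6 -0.3]
tool units [ 0.082 -0.048  0.041] turnz units None
[607. 195. 374.]
file 0.69 [ 97.6 199.7] [544.  186.2   0. ]
file 0.51 [ 57.1 250.3] [602.6 223.9   0. ]
post_place 0.71 [ 95.3 193.8] [541.5 189.4  20. ]
arch_place 0.96 [ 88.  234.9] [584.2 193.6  11. ]
hinge_place 0.56 [ 58.  253.4] [605.8 221.4  18. ]
cap_place 0.79 [167.6 266.5] [612.  110.2  32. ]
```

View pics/w2.png

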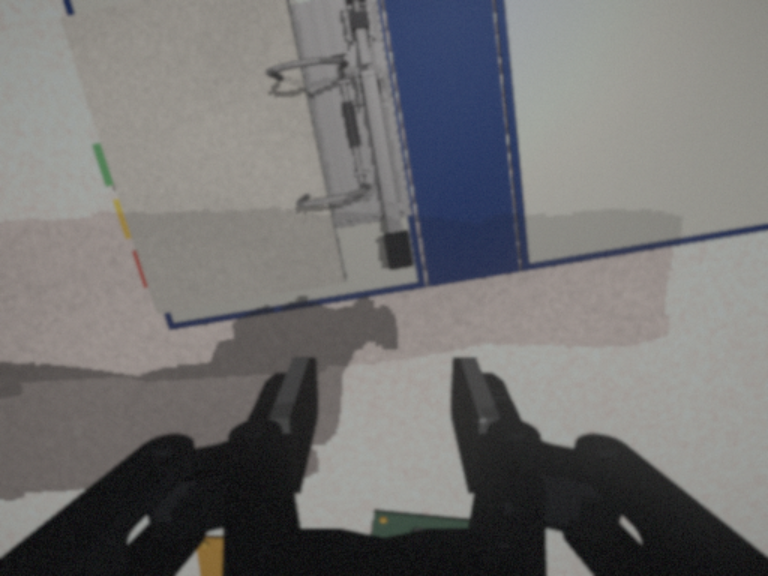

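The wrist view shows the black cap at about (167, 265) in native pixels. The post and arch feet are near (49, 185) and (135, 203). The file's near edge runs from (217, 115) to (152, 512).

```bash
python3 - <<'E'
from h import *
p=arm.snapshot("wrist")
P=lambda c,r,z: at_z(p,(r/1.5,c/1.5),z)
e=[P(c,r,3) for c,r in((172,325),(420,286),(525,266),(766,229))]
print(np.round(e,1)); a=np.polyfit([q[0] for q in e],[q[1] for q in e],1); yf=np.degrees(np.arctan(a[0]));print("yaw edge",yf)
l=[P(*q,20) for q in((292,0),(345,278))];d=l[0]-l[1];print("pile edge",np.round(l,1),np.degrees(np.arctan2(-d[0],d[1])))
l=[P(*q,3) for q in((388,10),(427,284))];d=l[0]-l[1];print("spine edge",np.round(l,1),np.degrees(np.arctan2(-d[0],d[1])))
print("tips a,b, z55",np.round([P(272,72,55),P(302,203,55)],1))
print("cap top",np.round(P(397,250,36),1))
r=arm.cut_out(p,"lever")
for q in r[:2]: print(q["confidence"],q["pixel"],q["region"].sum())
# landmark fit
f=dict(post_place=(0,0,20),arch_place=(40,0,11),hinge_place=(58,25,18),cap_place=(58,-87,32))
A=[];B=[]
for n,v in f.items():
    q=arm.landmark_of(p,n)
    if q: A.append(v[:2]);B.append(at_z(p,q[0]["pixel"],v[2])[:2])
A=np.array(A,float);B=np.array(B);U,S,V=np.linalg.svd((A-A.mean(0)).T@(B-B.mean(0)));Rm=(U@V).T
print("fit yaw",np.degrees(np.arctan2(Rm[1,0],Rm[0,0])),"origin",B.mean(0)-Rm@A.mean(0),"\n",B-(A@Rm.T+B.mean(0)-Rm@A.mean(0)))
E
```

```text
[[423.8  54.5   3. ]
 [627.   73.9   3. ]
 [709.8  84.6   3. ]
 [897.1 101.7   3. ]]
yaw edge 5.744801893537137
pile edge [[553.4 277.9  20. ]
 [570.2  89.7  20. ]] 5.1104928658682764
spine edge [[614.8 271.2   3. ]
 [632.6  75.2   3. ]] 5.181712289219803
tips a,b, z55 [[541.9 232.   55. ]
 [550.7 152.5  55. ]]
cap top [610.3 112.4  36. ]
0.94 [118.7, 258.8] 1461
0.48 [373.7, 137.4] 372
fit yaw 5.7017000049133655 origin [547.46319505 190.27422354] 
 [[-2.90391055 -0.20649354]
 [ 1.83157374  1.40378466]
 [ 0.58917767 -0.88628335]
 [ 0.48315913 -0.31100777]]
```

```bash
python3 -m creep '[[-0.2,0,0,0,0,0,-0.59],[-0.2,0,0,0,0,0,-0.59],[-0.2,-0.21,0.3,0.9,0,0,0],[-0.2,0,0,1,0,0,0],[-0.2,0,0,1,0,0,0],[-0.2,0,0,1,0,0,0],[-0.2,0,0,1,0,0,0],[-0.2,0,0,0,0,0,0],[-0.2,0,0,0,0,0,0]]'
python3 - <<'E'
from h import *
p=arm.snapshot("wrist");cv2.imwrite("pics/w3.png",p["color"])
to(611,112,22,95.4)
for r in arm.landmark_of(p,"cap_place")[:2]: print(round(r["confidence"],2),np.round(r["pixel"],1),np.round(at_z(p,r["pixel"],32),1))
for q in arm.cut_out(p,"lever")[:1]: print(q["confidence"],q["pixel"])
E
```

```text
clock: 7.95
eef_pos: [611.5, 113.0, 85.7]
ee_rot: [3.14, 0.0, 1.667]
contact_force: [0.8, -0.1, -0.4]
gripper_width: 34.4
grip_force: 0.0
now [611.9 113.   86.1] rpy deg [1.7987e+02 2.0000e-02 9.5510e+01] t 8.0 F [-0.1  0.2 -0.3]
tool units [-0.029 -0.039  2.137] turnz units 0.014
0.56 [216.3 259.2] [614.  110.2  32. ]
0.78 [126.4, 253.0]
```

View pics/w3.png

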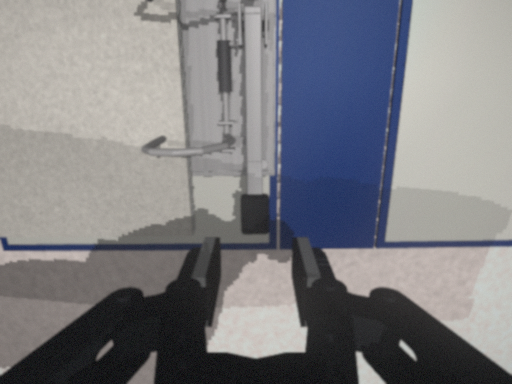

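The cap is at (214, 255), centred between the fingers (col 256), and the file is aligned with the image. Descend and pinch.

```bash
python3 -m creep '[[-0.2,-0.05,0,0.8,0,0,0],[-0.2,0,0,0.7,0,0,0],[-0.2,0,0,0.6,0,0,0],[-0.2,0,0,0,0,0,0],[-1,0,0,0,0,0,0],[-1,0,0,0,0,0,0],[-1,0,0,0,0,0,0],[-1,0,0,0,0,0,0]]' 40
```

```text
clock: 9.1
eef_pos: [611.2, 111.5, 21.7]
ee_rot: [3.141, 0.0, 1.667]
contact_force: [-4.0, -0.7, 3.3]
gripper_width: 16.8
grip_force: 43.5
```

```bash
python3 -m creep '[[-1,0.09,0,-0.48,0,0,0],[-1,0.16,0,-0.47,0,0,0],[-1,0.21,0,-0.45,0,0,0],[-1,0.28,0,-0.4,0,0,0],[-1,0.32,0,-0.37,0,0,0],[-1,0.37,0,-0.33,0,0,0],[-1,0.41,0,-0.27,0,0,0],[-1,0.44,0,-0.23,0,0,0],[-1,0.5,0,-0.18,0,0,0],[-1,0.6,0,-0.1,0,0,0],[-1,0,0,0,0,0,0],[-1,0,0,0,0,0,0]]'
python3 - <<'E'
from h import *
p=arm.snapshot("wrist");cv2.imwrite("pics/w4.png",p["color"])
E
```

```text
clock: 10.6
eef_pos: [600.8, 214.5, 121.0]
ee_rot: [3.141, -0.002, 1.669]
contact_force: [-6.6, 7.4, 0.5]
gripper_width: 16.8
grip_force: 45.2
```

View pics/w4.png

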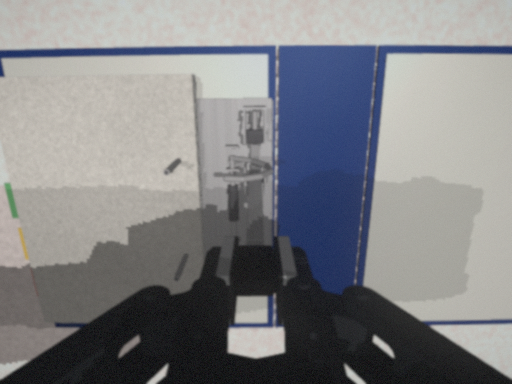

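The lever is up, the rings have swung to +x, and the posts are visible near (165, 172) and (267, 181). Release, rise and measure the post tips.

```bash
python3 -m creep '[[0,0,0,0,0,0,0],[0,0,0,0,0,0,0],[0,0,0,0,0,0,0],[0,0,0,-0.8,0,0,0],[0,0,0,-1,0,0,0],[0,-0.5,0,-1,0,0,0],[0,-0.5,0,-0.8,0,0,0],[0,0,0,0,0,0,0],[0,0,0,0,0,0,0]]'
python3 - <<'E'
from h import *
p=arm.snapshot("wrist");to(611,112,22,95.4)
import pickle;pickle.dump({k:p[k] for k in p},open("w5.pkl","wb"))
# predicted tip/base pixels for mid guess
def proj(q):
    r=np.array(p["rotation"],float);M=r if r.shape==(3,3) else R.from_euler("xyz",r).as_matrix()
    c=M.T@(np.array(q,float)-p["eye"]);c=c*[1,-1,-1]
    return cv2.projectPoints(c.reshape(1,1,3),np.zeros(3),np.zeros(3),np.array(p["K"],float),np.array(p["distortion"],float))[0].ravel()
m=np.array([546.3,192.2]);yh=np.array([-.0941,.9956])
for s in(1,-1):
    q=m+s*40*yh; print("tip",proj([*q,55]),"base",proj([*q,20]))
cv2.imwrite("pics/w5.png",cv2.resize(p["color"][90:290,100:330],None,fx=3.4,fy=3,interpolation=cv2.INTER_CUBIC))
E
```

```text
clock: 11.78
eef_pos: [604.1, 182.7, 226.7]
ee_rot: [-3.141, 0.0, 1.667]
contact_force: [-0.4, -0.6, -1.1]
gripper_width: 42.7
grip_force: 0.0
now [603.8 182.9 226.4] rpy deg [-179.91   -0.     95.51] t 11.82 F [-0.5  1.  -1.2]
tool units [-2.375  0.022  6.812] turnz units 0.014
tip [195.59624259 110.53512088] base [201.53117533 108.02383815]
tip [199.77398503 191.88273395] base [204.92891396 182.08901622]
```

View pics/w5.png

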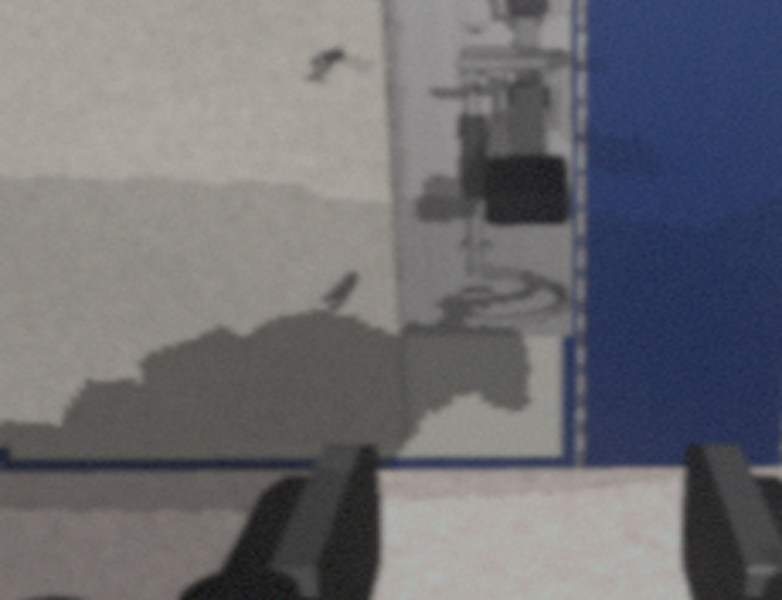

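Post b shows in the crop with its base at about (275, 352) and tip at (305, 328). Post a is near (52–76, 313–338). The midpoint is about (544.6, 192). Now fetch the board.

```bash
python3 -m creep '[[0,-1,-0.34,0,0,0,0.53],[0,-1,-0.34,0,0,0,0.53],[0,-1,-0.34,0.2,0,0,0],[0,-1,-0.34,0.3,0,0,0],[0,-1,-0.34,0.4,0,0,0],[0,-1,-0.34,0.4,0,0,0],[0,-1,-0.34,0.4,0,0,0],[0,-1,-0.34,0.4,0,0,0],[0,-1,-0.34,0.4,0,0,0],[0,-1,-0.34,0.4,0,0,0],[0,-1,-0.34,0.4,0,0,0],[0,-1,-0.34,0.3,0,0,0]]'
python3 -m creep '[[-0.3,-1,-0.34,0.3,0,0,0],[-0.3,-1,-0.34,0.3,0,0,0],[-0.3,0,0,0,0,0,0],[-0.3,0,0,0,0,0,0]]'
python3 - <<'E'
from h import *
p=arm.snapshot("wrist");cv2.imwrite("pics/w6.png",p["color"])
to(440.7,-228.5,7,87)
for n,z in dict(board_bar=10,hole_a=4).items():
    for r in arm.landmark_of(p,n)[:2]: print(n,round(r["confidence"],2),np.round(r["pixel"],1),np.round(at_z(p,r["pixel"],z),1))
E
```

```text
clock: 13.32
eef_pos: [469.0, -172.8, 117.9]
ee_rot: [-3.14, -0.001, 1.52]
contact_force: [0.7, -0.5, -0.1]
gripper_width: 43.0
grip_force: 0.0
clock: 13.82
eef_pos: [446.5, -230.8, 101.1]
ee_rot: [-3.141, -0.001, 1.519]
contact_force: [-0.7, -0.9, 0.1]
gripper_width: 29.6
grip_force: 0.0
now [ 446.7 -230.7  101.4] rpy deg [-1.7998e+02 -3.0000e-02  8.7070e+01] t 13.88 F [ 0.  -0.9 -0.2]
tool units [ 0.062 -0.203  3.148] turnz units 0.009
board_bar 0.93 [190.9 251.3] [ 443.  -228.5   10. ]
hole_a 0.83 [138.4 294. ] [ 476.3 -191.7    4. ]
```

View pics/w6.png

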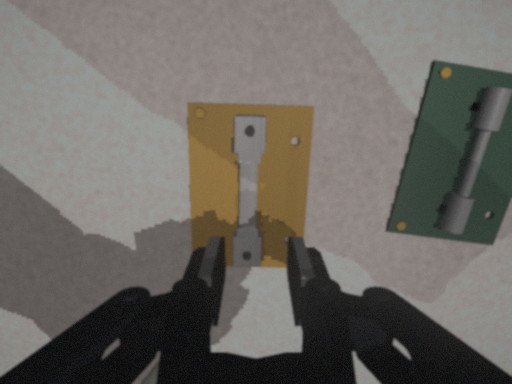

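The board is seen squarely: screws at (130, 250) and (255, 247), hole a at (140.5, 295), top corners at (102, 188) and (106, 313).

```bash
python3 - <<'E'
from h import *
p=arm.snapshot("wrist")
s1=at_z(p,(130.5,250),16);s2=at_z(p,(255.3,246.8),16);h=at_z(p,(140.7,295),4)
c=[at_z(p,q,4) for q in((102,188),(106,313),(268,306.5))]
print(np.round([s1,s2,(s1+s2)/2,h],1),np.round(c,1))
d=s1-s2;y=np.degrees(np.arctan2(-d[0],d[1]));print("yaw",y,np.linalg.norm(d))
for yy in (y,-3,-2):
    t=np.radians(yy);print(yy,"centre from hole",h[:2]-[33*np.cos(t)-40*np.sin(t),33*np.sin(t)+40*np.cos(t)])
m=(s1+s2)/2; to(m[0],m[1],7,90+y)
E
```

```text
[[ 445.3 -183.    16. ]
 [ 437.4 -279.4   16. ]
 [ 441.3 -231.2   16. ]
 [ 477.5 -193.7    4. ]] [[ 402.1 -162.2    4. ]
 [ 490.8 -169.5    4. ]
 [ 485.6 -300.5    4. ]]
yaw -4.675672100159733 96.72921587102142
-4.675672100159733 centre from hole [ 441.3987216  -230.84830027]
-3 centre from hole [ 442.5013007  -231.88951737]
-2 centre from hole [ 443.17363644 -232.49537222]
now [ 446.9 -231.   101.8] rpy deg [1.7999e+02 1.0000e-02 8.7100e+01] t 14.03 F [ 0.8 -0.3  0.3]
tool units [-0.018 -0.187  3.161] turnz units 0.222
```

```bash
python3 -m creep '[[-0.3,0,0,0,0,0,0.22],[-0.3,-0.02,-0.19,0.8,0,0,0],[-0.3,0,0,1,0,0,0],[-0.3,0,0,0.9,0,0,0],[-0.3,0,0,0.48,0,0,0],[-0.3,0,0,0,0,0,0],[-0.3,0,0,0,0,0,0],[-1,0,0,0,0,0,0],[-1,0,0,0,0,0,0],[-1,0,0,0,0,0,0],[-1,0,0,0,0,0,0]]' 70
```

```text
clock: 15.4
eef_pos: [441.6, -232.4, 7.6]
ee_rot: [3.14, 0.001, 1.488]
contact_force: [-1.5, 0.3, 6.0]
gripper_width: 10.2
grip_force: 69.3
```

```bash
python3 -m creep '[[-1,0,0,-0.3,0,0,0],[-1,0,0,-0.6,0,0,0],[-1,0,0,-0.9,0,0,0],[-1,0,0,-0.9,0,0,0],[-1,0,0,-0.63,0,0,0],[-1,0,0,0,0,0,-0.65],[-1,0,0,0,0,0,-0.65],[-1,0.5,0.13,0,0,0,0],[-1,0.98,0.26,0,0,0,0],[-1,0.98,0.26,0,0,0,0],[-1,0.98,0.26,0,0,0,0],[-1,0.98,0.26,0,0,0,0]]'
python3 -m creep '[[-1,0.98,0.27,0,0,0,0],[-1,0.98,0.27,0,0,0,0],[-1,0.98,0.27,0,0,0,0],[-1,0.98,0.27,0,0,0,0],[-1,0.98,0.27,0,0,0,0],[-1,0.98,0.27,0,0,0,0],[-1,0.98,0.27,0,0,0,0],[-1,0.98,0.27,0,0,0,0],[-1,0.98,0.27,0,0,0,0],[-1,0.5,0.13,0,0,0,0],[-1,0,0,0,0,0,0],[-1,0,0,0,0,0,0]]'
python3 - <<'E'
from h import *
p=arm.snapshot("wrist");cv2.imwrite("pics/w7.png",cv2.resize(p["color"],(768,576)))
to(511.8,188.7,107,95.7)
for r in arm.landmark_of(p,"hole_a")[:3]: print(round(r["confidence"],2),np.round(r["pixel"],1))
E
```

```text
clock: 16.9
eef_pos: [462.5, -94.5, 106.4]
ee_rot: [-3.142, -0.0, 1.668]
contact_force: [0.7, -0.2, -1.1]
gripper_width: 10.1
grip_force: 68.5
clock: 18.4
eef_pos: [511.2, 188.9, 106.2]
ee_rot: [-3.141, 0.0, 1.669]
contact_force: [-0.9, 0.2, -1.7]
gripper_width: 10.2
grip_force: 68.6
now [511.3 188.7 106.2] rpy deg [-1.7999e+02  2.0000e-02  9.5600e+01] t 18.45 F [-0.6  0.8 -2.7]
tool units [-0.002  0.016 -0.028] turnz units -0.012
```

View pics/w7.png

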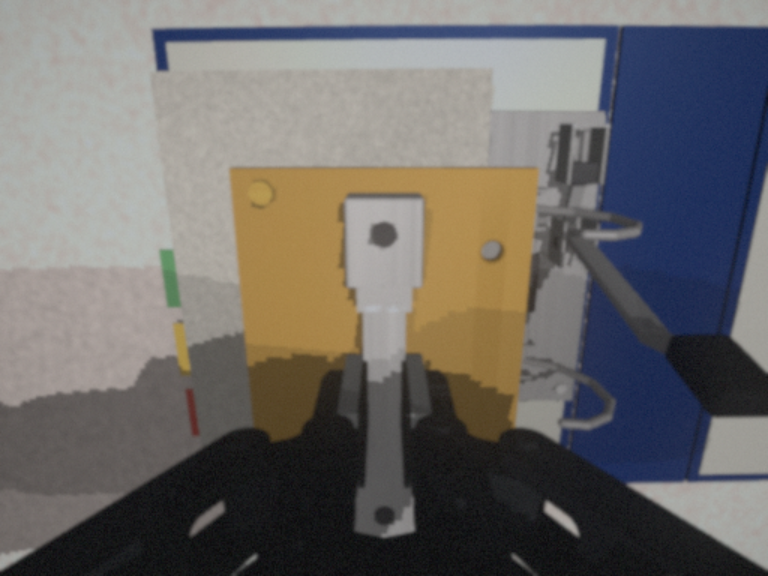

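The board hangs square under the bar: screws at (156, 256) and (344, 256) native, hole a at (166.7, 327.5). The lever is up on the right. I'll compute the hole offsets in the tool frame.

```bash
python3 - <<'E'
from h import *
p=arm.snapshot("wrist");o=arm.get_obs();T=o["eef_pos"];z=T[2]-7.6
P=lambda c,r,zz: at_z(p,(r/1.5,c/1.5),zz)
M=R.from_euler("xyz",o["ee_rot"])
pts=dict(hole=P(491.5,250.5,z+4),s1=P(383.5,234,z+16),s2=P(384,516,z+16),c1=P(231,169,z+4),c2=P(538,168,z+4))
for k,v in pts.items(): print(k,np.round(v,1),"tool",np.round(M.inv().apply(v-T),1))
d=pts["s1"]-pts["s2"];print("board yaw bar",np.degrees(np.arctan2(-d[0],d[1])))
d=pts["c2"]-pts["c1"];print("edge",np.degrees(np.arctan2(d[1],d[0])),np.linalg.norm(d))
# file edges now: back edge z3, pile edge z20
e=[P(158,33,3),P(613,30,3)];d=e[1]-e[0];print("file back edge yaw",np.degrees(np.arctan2(d[1],d[0])))
e=[P(157,71,20),P(491,69,20)];d=e[1]-e[0];print("pile back edge",np.round(e,1),np.degrees(np.arctan2(d[1],d[0])))
# posts in w5
import pickle;q=pickle.load(open("w5.pkl","rb"))
for n,c,r,zz in(("b base",203.5,181.7,20),("b tip",197.3,191.2,55),("a base",199.9,107,20),("a tip",193,113.5,55)): print(n,np.round(at_z(q,(r,c),zz),1))
E
```

```text
hole [540.1 233.6 102.6] tool [41.9 32.8  3.6]
s1 [506.5 237.9 114.6] tool [49.5 -0.2 -8.4]
s2 [516.1 141.3 114.6] tool [-47.6   0.   -8.4]
c1 [460.6 250.3 102.6] tool [ 66.3 -44.6   3.6]
c2 [549.6 259.3 102.6] tool [66.6 44.8  3.6]
board yaw bar 5.698148628108114
edge 5.79379116597354 89.42803369299581
file back edge yaw 5.9544728134988985
pile back edge [[403.8 280.1  20. ]
 [547.3 294.6  20. ]] 5.773932935519165
b base [548.5 152.7  20. ]
b tip [547.5 152.9  55. ]
a base [540.8 232.9  20. ]
a tip [540.2 229.1  55. ]
```

```bash
python3 -m creep '[[-1,-0.038,0.01,0.6,0,0,0],[-1,0,0,0.5,0,0,0],[-1,0,0,0.2,0,0,0],[-1,0,0,0.08,0,0,0],[-1,0,0,0,0,0,0],[-1,0,0,0,0,0,0]]' 30
python3 -m creep '[[-1,0,0,0.03,0,0,0],[-1,0,0,0.03,0,0,0],[-1,0,0,0,0,0,0]]'
python3 -m creep '[[-1,0,0,0.03,0,0,0],[-1,0,0,0.03,0,0,0],[-1,0,0,0,0,0,0]]'
```

```text
clock: 19.3
eef_pos: [512.2, 188.4, 65.3]
ee_rot: [3.141, 0.0, 1.67]
contact_force: [-0.0, 0.0, -2.4]
gripper_width: 10.5
grip_force: 68.5
clock: 19.68
eef_pos: [511.8, 188.3, 62.9]
ee_rot: [-3.141, 0.0, 1.67]
contact_force: [-0.1, 0.3, -2.0]
gripper_width: 10.3
grip_force: 68.5
clock: 20.05
eef_pos: [511.8, 188.3, 61.0]
ee_rot: [-3.141, 0.0, 1.67]
contact_force: [0.3, -0.1, -2.0]
gripper_width: 9.8
grip_force: 68.6
```

```bash
python3 -m creep '[[-1,0,0,0.03,0,0,0],[-1,0,0,0.03,0,0,0],[-1,0,0,0,0,0,0]]' 30
python3 -c "
from h import *
o=arm.get_obs();print(o['contact_force'],o['ft_torque'])"
```

```text
clock: 20.42
eef_pos: [511.8, 188.3, 59.3]
ee_rot: [-3.141, 0.0, 1.67]
contact_force: [-0.2, -0.2, -1.6]
gripper_width: 10.1
grip_force: 68.6
[-0.19010157 -0.20159657 -1.58550728] [-0.06765803  0.07248654  0.03399416]
```

```bash
python3 -m creep '[[-1,0,0,0.03,0,0,0],[-1,0,0,0.03,0,0,0],[-1,0,0,0,0,0,0]]'
python3 -m creep '[[-1,0,0,0.03,0,0,0],[-1,0,0,0.03,0,0,0],[-1,0,0,0,0,0,0]]'
python3 - <<'E'
from h import *
o=arm.get_obs();print(o['contact_force'],o['ft_torque'])
p=arm.snapshot("wrist");cv2.imwrite("pics/w8.png",cv2.resize(p["color"],(768,576)))
E
```

```text
clock: 20.8
eef_pos: [511.8, 188.3, 57.5]
ee_rot: [-3.141, 0.0, 1.67]
contact_force: [-0.2, -0.0, -1.7]
gripper_width: 10.3
grip_force: 68.6
clock: 21.18
eef_pos: [511.8, 188.4, 55.7]
ee_rot: [-3.142, 0.0, 1.67]
contact_force: [0.8, -0.8, -2.2]
gripper_width: 10.1
grip_force: 68.6
[ 0.76968467 -0.83014378 -2.23863724] [-0.1076967   0.08194902 -0.02124704]
```

View pics/w8.png

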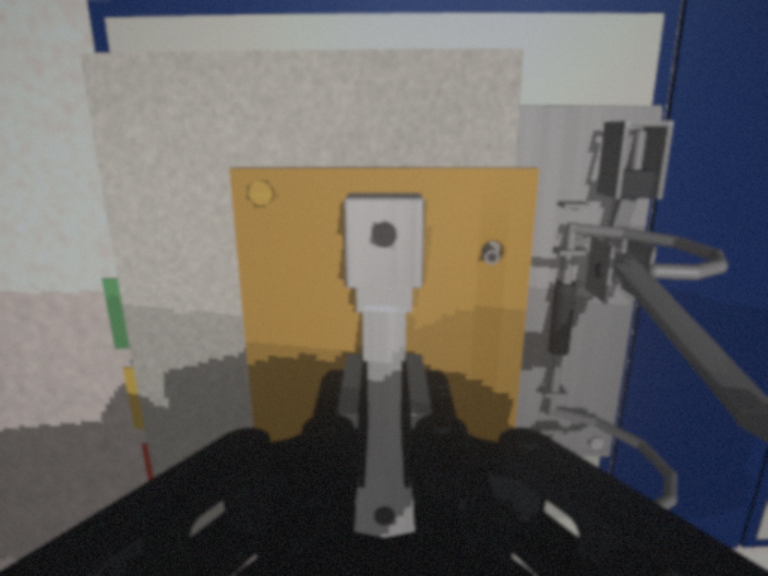

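Post a shows inside hole a at (168, 327), so the board is on the posts. Continue lowering and watch the force.

```bash
python3 -m creep '[[-1,0,0,0.06,0,0,0],[-1,0,0,0.06,0,0,0],[-1,0,0,0.06,0,0,0],[-1,0,0,0.06,0,0,0],[-1,0,0,0,0,0,0]]'
python3 -m creep '[[-1,0,0,0.07,0,0,0],[-1,0,0,0.07,0,0,0],[-1,0,0,0.07,0,0,0],[-1,0,0,0.07,0,0,0],[-1,0,0,0,0,0,0]]'
python3 -m creep '[[-1,0,0,0.05,0,0,0],[-1,0,0,0.05,0,0,0],[-1,0,0,0.05,0,0,0],[-1,0,0,0,0,0,0]]'
```

```text
clock: 21.85
eef_pos: [511.8, 188.3, 48.3]
ee_rot: [-3.141, 0.0, 1.67]
contact_force: [-0.5, -0.9, -2.0]
gripper_width: 10.1
grip_force: 68.5
clock: 22.48
eef_pos: [511.8, 188.4, 39.9]
ee_rot: [-3.141, 0.0, 1.67]
contact_force: [-0.2, -0.3, -2.0]
gripper_width: 9.9
grip_force: 68.5
clock: 22.98
eef_pos: [511.8, 188.3, 35.5]
ee_rot: [-3.141, 0.0, 1.67]
contact_force: [0.2, 0.1, -2.4]
gripper_width: 9.8
grip_force: 68.5
```

```bash
python3 -m creep '[[-1,0,0,0.05,0,0,0],[-1,0,0,0.05,0,0,0],[-1,0,0,0.05,0,0,0],[-1,0,0,0.03,0,0,0],[-1,0,0,0,0,0,0]]'
python3 -m creep '[[-1,0,0,0.03,0,0,0],[-1,0,0,0.03,0,0,0],[-1,0,0,0,0,0,0]]'
python3 -m creep '[[-1,0,0,0.03,0,0,0],[-1,0,0,0.02,0,0,0],[-1,0,0,0,0,0,0]]'
```

```text
clock: 23.6
eef_pos: [511.8, 188.4, 30.1]
ee_rot: [-3.141, 0.0, 1.67]
contact_force: [-0.7, -0.4, -1.9]
gripper_width: 10.2
grip_force: 68.6
clock: 23.98
eef_pos: [511.9, 188.3, 28.4]
ee_rot: [3.142, 0.0, 1.67]
contact_force: [-0.1, -0.7, -1.9]
gripper_width: 10.4
grip_force: 68.6
clock: 24.35
eef_pos: [512.0, 188.4, 27.7]
ee_rot: [3.141, 0.0, 1.67]
contact_force: [-3.8, -1.0, 6.5]
gripper_width: 10.0
grip_force: 69.5
```

```bash
python3 -m creep '[[-0.4,0,0,0,0,0,0],[-0.4,0,0,0,0,0,0],[-0.4,0,0,0,0,0,0],[-0.4,0,0,-0.1,0,0,0],[-0.4,0,0,-0.6,0,0,0],[-0.4,0,0,-1,0,0,0],[-0.4,0,0,-1,0,0,0],[0,0,0,-1,0,0,0],[0,0,0,-1,0,0,0],[0,0,0,-1,0,0,0],[0,0,0,-0.95,0,0,0],[0,0,0,0,0,0,0]]'
python3 - <<'E'
from h import *
p=arm.snapshot("wrist");to(600.8,214.5,121,95.6)
for n,z in dict(board_bar=30,hole_a=24).items():
    for r in arm.landmark_of(p,n)[:2]: print(n,round(r["confidence"],2),np.round(r["pixel"],1),np.round(at_z(p,r["pixel"],z),1))
E
```

```text
clock: 25.85
eef_pos: [513.2, 188.5, 230.4]
ee_rot: [3.136, 0.0, 1.67]
contact_force: [-0.7, 0.3, 0.3]
gripper_width: 42.9
grip_force: 0.0
now [512.6 188.5 228.5] rpy deg [179.83   0.    95.67] t 25.9 F [-0.3  0.2 -0.6]
tool units [0.573 3.002 3.591] turnz units 0.009
board_bar 0.96 [159.7 251.3] [509.2 189.9  30. ]
hole_a 0.92 [193.7 284.3] [549.7 153.5  24. ]
hole_a 0.57 [157.8 321.8] [585.1 198.1  24. ]
```

```bash
python3 -m creep '[[0,0.14,0.75,0,0,0,0],[0,0.14,0.75,0,0,0,0],[0,0.14,0.75,0,0,0,0],[0,0.14,0.75,0.2,0,0,0],[0,0,0,0.8,0,0,0],[0,0,0,0,0,0,0],[0,0,0,0,0,0,0]]'
python3 - <<'E'
from h import *
p=arm.snapshot("wrist");to(600.8,214.5,121,95.6)
g=cv2.cvtColor(p["color"],cv2.COLOR_BGR2GRAY)
for q in arm.cut_out(p,"lever")[:2]:
    m=q["region"];r,c=np.nonzero(m);print(q["confidence"],m.sum(),r.min(),r.max(),c.min(),c.max())
    d=m&(g<45);r,c=np.nonzero(d)
    if len(r): print("dark",d.sum(),np.percentile(r,[2,50,98]),np.percentile(c,[2,50,98]),np.round(at_z(p,(np.median(r),np.median(c)),135),1))
def proj(q):
    M=R.from_euler("xyz",p["rotation"]).as_matrix() if np.shape(p["rotation"])==(3,) else np.array(p["rotation"])
    c=(M.T@(np.array(q,float)-p["eye"]))*[1,-1,-1]
    return cv2.projectPoints(c.reshape(1,1,3),np.zeros(3),np.zeros(3),np.array(p["K"],float),np.array(p["distortion"],float))[0].ravel()
print("expected cap px col,row",proj([600.8,214.5,130]))
E
```

```text
clock: 26.88
eef_pos: [599.4, 213.9, 196.8]
ee_rot: [-3.141, 0.0, 1.67]
contact_force: [0.5, 0.3, -0.5]
gripper_width: 42.7
grip_force: 0.0
now [599.8 214.  197.3] rpy deg [1.7996e+02 1.0000e-02 9.5670e+01] t 26.93 F [0.8 0.2 0.6]
tool units [0.014 0.034 2.545] turnz units 0.009
expected cap px col,row [258.01762902 204.199873  ]
```

```bash
python3 -m creep '[[0,0.01,0.03,0.8,0,0,0],[0,0,0,0.8,0,0,0],[0,0,0,0.64,0,0,0],[0,0,0,0.3,0,0,0],[0,0,0,0,0,0,0],[-1,0,0,0,0,0,0],[-1,0,0,0,0,0,0],[-1,0,0,0,0,0,0],[-1,0,0,0,0,0,0]]' 80
```

```text
clock: 28.1
eef_pos: [600.8, 214.4, 121.5]
ee_rot: [3.141, 0.0, 1.67]
contact_force: [-4.1, -0.5, 6.3]
gripper_width: 15.5
grip_force: 78.3
```

```bash
python3 -m creep '[[-1,-0.3,0,0.04,0,0,0],[-1,-0.3,0,0.06,0,0,0],[-1,-0.25,0,0.08,0,0,0],[-1,-0.25,0,0.1,0,0,0],[-1,-0.22,0,0.11,0,0,0],[-1,-0.22,0,0.12,0,0,0],[-1,-0.21,0,0.13,0,0,0],[-1,-0.2,0,0.14,0,0,0],[-1,-0.19,0,0.16,0,0,0],[-1,-0.18,0,0.17,0,0,0]]'
python3 -m creep '[[-1,-0.16,0,0.18,0,0,0],[-1,-0.16,0,0.19,0,0,0],[-1,-0.14,0,0.2,0,0,0],[-1,-0.14,0,0.2,0,0,0],[-1,-0.11,0,0.22,0,0,0],[-1,-0.1,0,0.23,0,0,0],[-1,-0.08,0,0.23,0,0,0],[-1,-0.08,0,0.24,0,0,0],[-1,-0.05,0,0.24,0,0,0],[-1,-0.04,0,0.24,0,0,0],[-1,0,0,0,0,0,0]]'
```

```text
clock: 29.35
eef_pos: [609.2, 144.2, 91.6]
ee_rot: [3.137, 0.002, 1.669]
contact_force: [-9.3, -7.7, 28.2]
gripper_width: 15.8
grip_force: 77.4
clock: 30.72
eef_pos: [611.0, 114.0, 22.1]
ee_rot: [3.141, -0.002, 1.669]
contact_force: [0.8, 5.0, 0.6]
gripper_width: 16.0
grip_force: 127.5
```

```bash
python3 -m creep '[[-0.2,0,0,0,0,0,0],[-0.2,0,0,0,0,0,0],[-0.2,0,0,0,0,0,0],[-0.2,0,0,-0.7,0,0,0],[-0.2,0,0,-0.7,0,0,0],[-1,0,0,-0.6,0,0,0],[-1,0,0,0,0,0,0],[-1,0,0,0,0,0,0],[-1,0,0,0,0,0,0]]' 40
python3 - <<'E'
from h import *
p=arm.snapshot("wrist");to(611,111.5,37,95.6)
g=cv2.cvtColor(p["color"],cv2.COLOR_BGR2GRAY)
w=(g[185:245,225:285]<45);r,c=np.nonzero(w);print(w.sum(),np.round([r.mean()+185,c.mean()+225]),at_z(p,(r.mean()+185,c.mean()+225),36))
for n,z in dict(cap_place=32,board_bar=30,hole_a=24).items():
    for q in arm.landmark_of(p,n)[:2]: print(n,round(q["confidence"],2),np.round(q["pixel"],1),np.round(at_z(p,q["pixel"],z),1))
E
```

```text
clock: 31.85
eef_pos: [610.0, 113.4, 80.8]
ee_rot: [-3.14, -0.0, 1.67]
contact_force: [-0.2, 0.3, -0.0]
gripper_width: 0.3
grip_force: 0.0
now [610.  113.4  80.9] rpy deg [-179.91   -0.     95.67] t 31.9 F [-0.2  0.1 -0.1]
tool units [-0.067  0.028  1.463] turnz units 0.009
356 [230. 259.] [612.70168868 105.04320359  36.        ]
cap_place 0.64 [224.4 260.9] [613.7 107.2  32. ]
board_bar 0.86 [70.4 94. ] [511.2 190.   30. ]
```

```bash
python3 -m creep '[[-1,-0.06,0.03,0.7,0,0,0],[-1,0,0,0.6,0,0,0],[-1,0,0,0.1,0,0,0],[-1,0,0,0.05,0,0,0],[-1,0,0,0,0,0,0]]'
python3 -m creep '[[-1,0,0,0.04,0,0,0],[-1,0,0,0.03,0,0,0],[-1,0,0,0,0,0,0],[-1,0,0,0,0,0,0]]'
```

```text
clock: 32.67
eef_pos: [612.1, 111.7, 38.8]
ee_rot: [3.141, 0.0, 1.67]
contact_force: [0.3, 0.1, -0.6]
gripper_width: 0.2
grip_force: 0.0
clock: 33.17
eef_pos: [611.9, 111.7, 36.5]
ee_rot: [3.141, 0.0, 1.67]
contact_force: [0.6, -0.7, 0.5]
gripper_width: -0.0
grip_force: 0.4
```

```bash
python3 -m creep '[[-1,0,0,0.03,0,0,0],[-1,0,0,0,0,0,0],[-1,0,0,0,0,0,0]]'
python3 -m creep '[[-1,0,0,0.03,0,0,0],[-1,0,0,0,0,0,0],[-1,0,0,0,0,0,0]]'
```

```text
clock: 33.55
eef_pos: [612.1, 111.7, 36.1]
ee_rot: [3.141, 0.0, 1.67]
contact_force: [-1.6, -0.3, 6.0]
gripper_width: -0.0
grip_force: 2.8
clock: 33.92
eef_pos: [612.2, 111.7, 35.7]
ee_rot: [3.14, 0.0, 1.67]
contact_force: [-3.1, 0.0, 10.3]
gripper_width: 0.1
grip_force: 4.8
```

The cap top is firm at 36 mm, so the lever is home. Retreat and check.

```bash
python3 -m creep '[[-1,0,0,-0.5,0,0,0],[-1,0,0,-1,0,0,0],[-1,0,0,-1,0,0,0],[-1,0,0,-1,0,0,0],[-1,0,0,-1,0,0,0],[-1,0,0,-1,0,0,0],[-1,0,0,-0.5,0,0,0],[-1,0,0,0,0,0,0],[-1,0,0,0,0,0,0],[-1,0,0,0,0,0,0]]'
python3 - <<'E'
from h import *
p=arm.snapshot("wrist");print(arm.get_obs()["contact_force"])
for n,z in dict(cap_place=32,board_bar=30,hole_a=24,arch_place=11).items():
    for q in arm.landmark_of(p,n)[:2]: print(n,round(q["confidence"],2),np.round(q["pixel"],1),np.round(at_z(p,q["pixel"],z),1))
p=arm.snapshot("top")
for n,z in dict(round_board_bar=12,radio=0,hole_punch=0,marker=0,caliper=0,board_bar=30).items():
    for q in arm.landmark_of(p,n)[:1]: print(n,round(q["confidence"],2),np.round(at_z(p,q["pixel"],z),1))
E
```

```text
clock: 35.17
eef_pos: [611.1, 111.8, 213.0]
ee_rot: [-3.14, -0.0, 1.67]
contact_force: [-0.4, -0.2, 0.7]
gripper_width: 0.1
grip_force: 0.0
[-0.70008761 -0.14357134 -0.019961  ]
cap_place 0.72 [168.  258.9] [614.  109.5  32. ]
board_bar 0.8 [ 73.3 157.4] [509.8 190.7  30. ]
hole_a 0.82 [ 27.8 190.8] [538.2 233.6  24. ]
hole_a 0.77 [119.7 199.7] [550.7 150.8  24. ]
arch_place 0.78 [ 77.  236.7] [583.2 194.8  11. ]
round_board_bar 0.89 [ 608.6 -211.6   12. ]
radio 0.69 [ 614.8 -221.4    0. ]
hole_punch 0.69 [439.5 487.7   0. ]
marker 0.47 [ 345.4 -410.6    0. ]
caliper 0.85 [ 548.1 -512.2    0. ]
```

Everything is in place: the holes are on the posts, the lever is down and nothing is being touched.

```bash
python3 -c "
from station import arm
print(arm.close_job())"
```

```text
the job is handed in; nothing more can be done
None
```

I filed the tan board over both posts, down on the pile, pressed the lever home with the rings shut, and handed the job in at about 35 s; the hand-in returned no verdict.

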